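# Bed the two-dog freewheel remover in the freewheel's taper

### The arm

A 7-joint arm with a two-finger parallel gripper is mounted at the origin on a cart in front of the work surface, level with it; the furniture and walls round the work are solid. World frame = base frame: x ahead of the robot, y to its left, z up, the work surface at z = 0. Lengths are in m, angles in rad, forces in N, time in s.
With the tool pointing down it reaches from about 0.4 to 0.925 m from the base axis. Payload 5.6 kg.
Tool frame: the origin (TCP) lies on the mounting face of the last link; the fingertips stand 173 mm ahead of it and the grasp point (between the pads) lies 155 mm ahead of it; z points along the fingers, y is the line along which they close (so a half turn about z gives the same grasp; the last joint's range is limited). The gripper opens to 85 mm and grips with 20 to 120 N. Pads are 22 mm wide; open, the fingers measure 114 mm over their backs; the gripper's body (76 mm by 85 mm) begins 54 mm behind the grasp point. The pads swing forward as they close: fully open they stand 13 mm farther back than shut.
Start: joints at [-0.043, 0.468, -0.012, 1.603, 0.006, 1.071, -0.056], TCP at [0.65, -0, 0.405] pointing down, gripper open.
Joint ranges: [-2.53, 2.53], [-0.31, 2.02], [-1.57, 1.55], [0.28, 2.44], [-1.29, 4.43], [0.15, 1.84], [-2.92, 2.92]. Speed limits (rad/s): [2.57, 2.57, 3.14, 3.14, 3.14, 3.14, 3.14].

### API

Orientations are given as a unit quaternion [x, y, z, w].
In Python, from plant import robot, eoat, inverse_kinematics, eyes, order gives the robot as it stands. Calls block until the motion is done:
- robot.goto(position, orientation): joint-space move of the TCP to a pose.
- robot.move_linear(position, ori=None, max_speed=0.15): straight line of the TCP; ori=None keeps the orientation; max_speed is the mean speed in m/s.
- robot.move_j(angles): joint-space move.
- eoat.set_gripper(opening, newtons=None): finger opening in m; newtons is the grip in N (None keeps the last); returns when the fingers have stopped.
- robot.hold(seconds).
- inverse_kinematics(position, orientation): joint angles nearest the present ones, or None.
- eyes.capture(name): name is "scene" or "side" or "wrist"; returns the picture (420x560x3 uint8, blue, green, red); there is no depth.
- eyes.camera_model(name): a dict with "fovy" (degrees; the focal length in pixels is half the picture's height over the tangent of half this angle, whatever the lens; pixels are square), "cx", "cy" (the principal point, pixels), "world_from_camera" (4x4, takes a point from camera to world coordinates). Camera axes: x right, y up, looking along -z (the intrinsics and any distortion apply to the point x, -y, -z); pixel columns grow to the right and rows downward; lengths in m; the calibration is good to about 2 mm. A picture is of the moment at which its call begins: read the wrist's pose just before it. camera_model takes no time and is no camera call; for the wrist camera it gives the pose at the moment of the call.
A pose or a line that the arm cannot do raises robot.IKError and nothing moves.
- order.hand_in(): hands the job in; it is judged then, once.
Readings, each from a call of its own:
- robot.current_time_s(): time.
- robot.current_joint_pos(): joint angles.
- robot.current_qd(): joint speeds.
- robot.current_effort(): joint torques, N m.
- robot.current_tcp_pos(): TCP position.
- robot.current_tcp_rot(): TCP orientation.
- robot.current_force(): force on the tool from outside, world axes, zero at the start.
- robot.current_ft_torque(): the same for the moment, N m.
- robot.current_finger_gap(): finger opening in m.
- robot.current_grip_force(): force on a finger pad.
Only numpy, scipy, OpenCV 4.12 (cv2) and the standard library are available. Lean on these libraries where they do the work, as an engineer would, in place of code of your own. Each camera call takes 0.05 s, during which the arm holds its last target. There are 200 camera calls.

### The job

Fit the freewheel remover with the tapered nose and two dogs into the tapered mouth of the freewheel on the fixture: its dogs must drop into the slots of the ring, which you find by turning it under light pressure, so that the nose beds fully home in the taper; then let go of it. Do not force it, as the dogs chip when driven hard against the ring and the taper jams, and leave the splined remover, the spanner and the tyre lever where they are.

Things in the scene. Friction and masses are not known exactly. Their poses are not given: they have to be found in the camera images.
- remover: Loose dark steel freewheel remover with bright hexagon head, 77 mm high, 0.17-0.35 kg, upright on its nose. Origin: centre of the nose's underside, z up its axis. Nose: radius 13.5 mm at z=0 to 20 mm at z=22; neck to z=28; round flange radius 29 mm, z=28-33. Two dogs under the flange along +x and -x, to radius 28.5 mm, 8 mm wide, flat undersides at z=20.
- remover_head (a point): point on the remover's axis 56 mm above its nose's underside, in the hexagon head, where to grip: head 30 mm across flats, z=33 to 77 mm of the remover. Axes as the remover's: two flats face +y and -y, the others at 60 degree steps, corners at +x and -x.
- freewheel: Steel freewheel on a round grey fixture (radius 52 mm), bolted down. Origin: centre of the underside, z up. Body radius 34 mm, teeth to 44 mm at z=52. Tapered bore matches the remover's nose: radius 18.8 mm at z=62, narrowing downward. Remover fully home: its origin on this axis at z=44 mm. Dogs merely resting on the ring's face: origin at z=50, the nose then has about 1.8 mm play all round.
- freewheel_face (a point): Centre of the slotted ring's top face, 70 mm above the fixture's underside. Ring: inner radius 22, outer about 32 mm, four slots 90 degrees apart, 11 mm wide, 8 mm deep. It is jammed and does not turn; its slots lie 0.16 to 1.4 rad anticlockwise (from above) of the freewheel's x and y axes, an angle not measured. Dogs enter within about 0.06 rad of a slot.
- spline_remover: Another loose remover, 77 mm high, standing upright: straight nose (radius 15.5 mm) with fine splines, no taper and no dogs, small flange (radius 19 mm), same 30 mm hexagon head from z = 36 mm. Not wanted here. Origin: centre of its underside.
- spanner: Loose steel combination spanner, 193x29x8 mm, lying on the bench between removers and freewheel; origin at the centre of its underside. To be left alone.
- tyre_lever: Loose yellow tyre lever, 15x117x8 mm, lying on the bench; origin at the centre of its underside. To be left alone.
Not all that is in view belongs to the job. What is shaped like the remover but blue or purple is not meant.

How it is judged:
By the outcome, as a careful person would: the job done as asked, in the order asked, and still so for the second after the job is handed in, with the robot touching nothing.
It also fails if it takes over 72 s, if anything falls off the work surface, if the arm or the gripper's body presses on something with over 40 N, if the wrist force passes 120 N, or if a joint passes its speed limit or range.

## Working session

There is one attempt and no reset: what is moved stays moved. The work goes in short steps, each a Python script; the robot and the scene stay as the last script left them, time stands still between calls to the robot, and variables do not carry over. Pictures are saved under pics/ and viewed, at most 10 in all, crops included, and the job is handed in when it is done.

```bash
ls; mkdir -p pics; python3 - <<'E'
from plant import robot,eoat,eyes
import cv2,numpy as np
for n in("scene","side","wrist"):
    m=eyes.camera_model(n);im=eyes.capture(n);cv2.imwrite(f"pics/{n}0.png",im)
    print(n,{k:(np.round(v,4).tolist() if k=="world_from_camera" else v) for k,v in m.items()})
print(robot.current_tcp_pos(),robot.current_tcp_rot(),robot.current_time_s())
E
```

```text
pics
scene {'fovy': 46.709196176618946, 'cx': 287.54215091437356, 'cy': 210.63487242407476, 'world_from_camera': [[-0.4972, 0.492, -0.7146, -0.2412], [-0.8676, -0.2913, 0.4031, 0.5128], [-0.0098, 0.8204, 0.5717, 0.6871], [0.0, 0.0, 0.0, 1.0]]}
side {'fovy': 43.92982920445763, 'cx': 277.5321959000951, 'cy': 207.01958189428623, 'world_from_camera': [[0.9097, 0.2301, -0.3457, 0.0463], [-0.415, 0.4739, -0.7766, -0.9588], [-0.0149, 0.8499, 0.5267, 0.7823], [0.0, 0.0, 0.0, 1.0]]}
wrist {'fovy': 70.9577650609719, 'cx': 275.98999497523744, 'cy': 208.30371849252296, 'world_from_camera': [[1.0, -0.0013, 0.0009, 0.6496], [0.001, 0.9599, 0.2804, 0.071], [-0.0012, -0.2804, 0.9599, 0.3733], [0.0, 0.0, 0.0, 1.0]]}
[ 6.49811117e-01 -3.50338239e-05  4.03948365e-01] [ 7.07137029e-01  7.07076196e-01 -5.19734540e-04 -4.52593378e-04] 0.15
```

View pics/scene0.png

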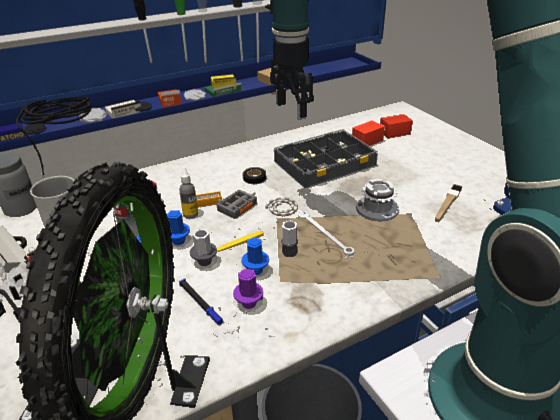

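View pics/side0.png

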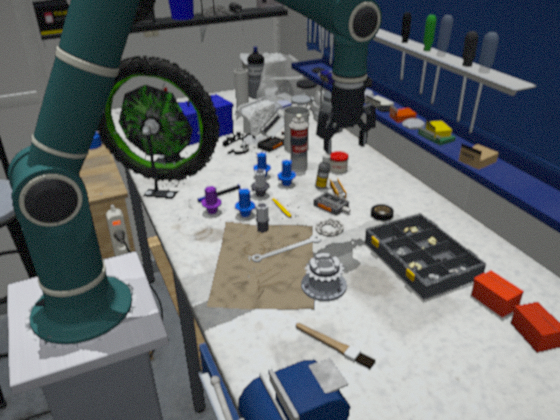

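View pics/wrist0.png

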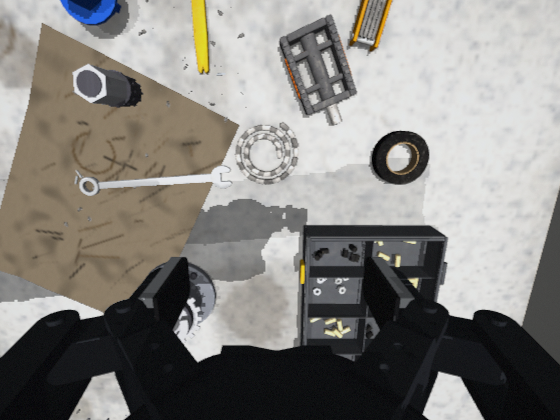

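```bash
cat > h.py <<'E'
from plant import robot,eoat,eyes,inverse_kinematics,order
import cv2,numpy as np
from scipy.spatial.transform import Rotation as R
def ray(m,u,v):
    f=210/np.tan(np.radians(m["fovy"])/2);T=m["world_from_camera"]
    d=np.array([(u-m["cx"])/f,-(v-m["cy"])/f,-1]);d=np.array(T)[:3,:3]@d
    return np.array(T)[:3,3],d/np.linalg.norm(d)
def tri(rs):
    A=0;b=0
    for o,d in rs:
        P=np.eye(3)-np.outer(d,d);A=A+P;b=b+P@o
    x=np.linalg.solve(A,b);return x,[np.linalg.norm((np.eye(3)-np.outer(d,d))@(x-o)) for o,d in rs]
def onz(r,z): o,d=r;return o+d*(z-o[2])/d[2]
def proj(m,p):
    f=210/np.tan(np.radians(m["fovy"])/2);c=np.linalg.inv(m["world_from_camera"])@np.append(p,1)
    return m["cx"]+f*c[0]/-c[2],m["cy"]+f*c[1]/c[2]
def quat(yaw): # tool down; yaw=direction of tool y axis in world
    z=np.array([0,0,-1.]);y=np.array([np.cos(yaw),np.sin(yaw),0]);x=np.cross(y,z)
    return R.from_matrix(np.c_[x,y,z]).as_quat()
E
python3 - <<'E'
from h import *
a,b,w=[eyes.camera_model(n) for n in("scene","side","wrist")]
for n,p,q in(("remover head top",(201,235),(260.5,172)),("freewheel top",(379,185),(325,262)),("spline",(289.5,226),(262.5,207)),("wheelhub",(150,303),(153,123))):
    print(n,tri([ray(a,*p),ray(b,*q)]))
print(onz(ray(w,90,84),.077), quat(0))
E
```

```text
remover head top (array([0.5433597 , 0.27780626, 0.07455217]), [np.float64(0.002638772478911881), np.float64(0.002638772478912252)])
freewheel top (array([ 0.51249725, -0.16448176,  0.06965529]), [np.float64(0.0002118577090710979), np.float64(0.00021185770907106456)])
spline (array([0.47645464, 0.10404847, 0.07260707]), [np.float64(0.0006314829452877081), np.float64(0.0006314829452877449)])
wheelhub (array([0.28243275, 0.44534847, 0.20446627]), [np.float64(0.011411000953277194), np.float64(0.01141100095327733)])
[0.47571545 0.10511697 0.077     ] [0.70710678 0.70710678 0.         0.        ]
```

```bash
python3 - <<'E'
from h import *
import json
out={}
for n,c in(("fw",(.5125,-.1645)),("rm",(.5434,.2778))):
    for i,dx in enumerate((.05,-.05)):
        robot.goto([c[0]+dx,c[1]-.045,.335],quat(0)); robot.hold(.2)
        m=eyes.camera_model("wrist");im=eyes.capture("wrist")
        m["world_from_camera"]=np.array(m["world_from_camera"]).tolist()
        out[f"{n}{i}"]=m;cv2.imwrite(f"pics/{n}{i}.png",im);print(n,i,proj(m,[*c,.07]),robot.current_time_s())
json.dump(out,open("cams.json","w"))
for n in("fw","rm"):
    t=[]
    for i in(0,1):
        im=cv2.imread(f"pics/{n}{i}.png");u,v=proj(out[f"{n}{i}"],[.5125,-.1645,.07] if n=="fw" else [.5434,.2778,.07])
        u,v=int(u),int(v);P=cv2.copyMakeBorder(im,100,100,100,100,0)
        h=80;cr=P[v+100-h:v+100+h,u+100-h:u+100+h]
        print(n,i,"crop origin",u-h,v-h);t.append(cv2.resize(cr,(400,400),interpolation=cv2.INTER_CUBIC))
    cv2.imwrite(f"pics/{n}_pair.png",np.hstack(t))
E
```

```text
fw 0 (np.float64(211.2292444382457), np.float64(158.82975294975537)) 1.3417
fw 1 (np.float64(337.54345593686503), np.float64(157.11653192223733)) 2.075
rm 0 (np.float64(211.8107368560789), np.float64(155.01200759681518)) 4.0167
rm 1 (np.float64(337.5847280862359), np.float64(156.43878654336245)) 4.75
fw 0 crop origin 131 78
fw 1 crop origin 257 77
rm 0 crop origin 131 75
rm 1 crop origin 257 76
```

View pics/fw_pair.png

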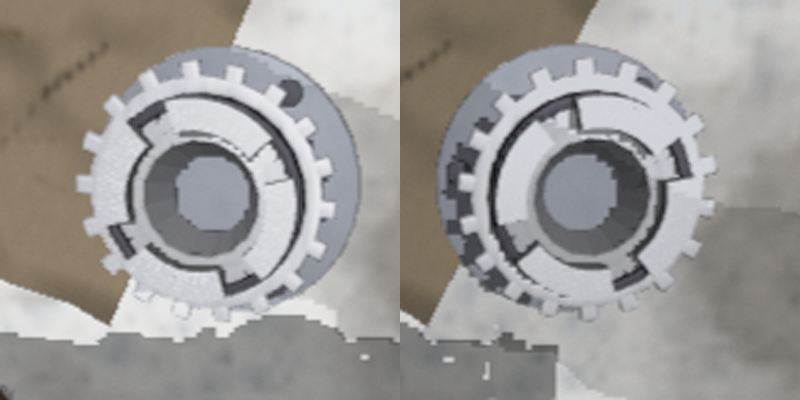

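View pics/rm_pair.png

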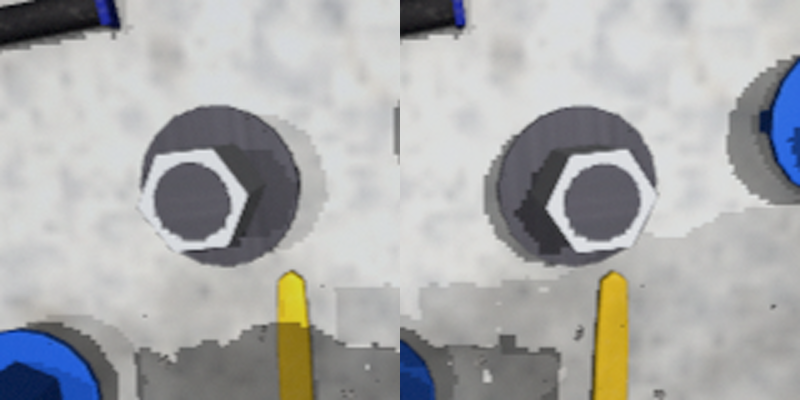

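View pics/rm0.png

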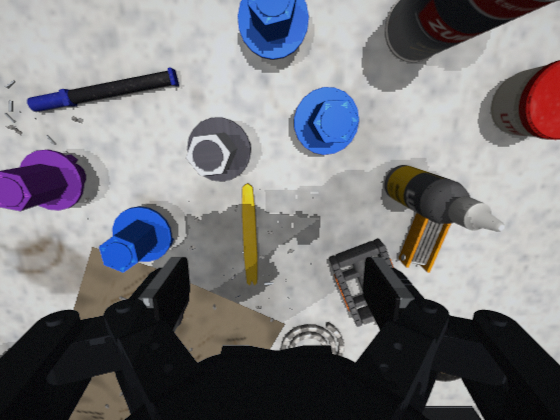

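```bash
python3 - <<'E'
from h import *
import json
C=json.load(open("cams.json"))
org={"fw":((131,78),(257,77)),"rm":((131,75),(257,76))}
pt=lambda n,i,p:((p[0]-400*i+.5)/2.5-.5+org[n][i][0],(p[1]+.5)/2.5-.5+org[n][i][1])
H=[[(138,202),(160,153),(222,149),(248,200),(226,246),(181,251)],[(547,205),(572,152),(630,150),(658,200),(634,250),(580,251)]]
S=[[(275,160),(152,127),(122,240),(238,277)],[(668,160),(562,120),(515,235),(628,280)]]
for n,G,z,k in(("rm",H,.077,6),("fw",S,.066,4)):
    cs=[]
    for i in(0,1):
        P=np.array([onz(ray(C[n+str(i)],*pt(n,i,p)),z) for p in G[i]])[:,:2]
        c=P.mean(0);d=P-c;a=np.degrees(np.arctan2(d[:,1],d[:,0]))
        print(n,i,c.round(4),"r",(1e3*np.hypot(*d.T)).round(1),"ang mod",(a%(360/k)).round(1))
        cs.append(c)
    q=[np.mean([pt(n,i,p) for p in G[i]],0) for i in(0,1)]
    print(tri([ray(C[n+str(i)],*q[i]) for i in(0,1)]))
# flange circle / ring bore rim
for n,cc in(("rm flange z33",((220,186),(577,186))),("fw bore rim",((197,196),(600,197)))):
    k=n[:2];print(n,tri([ray(C[k+str(i)],*pt(k,i,cc[i])) for i in(0,1)]))
E
```

```text
rm 0 [0.5428 0.2785] r [17.7 17.3 17.7 15.9 16.3 16.5] ang mod [ 1.2  4.8  0.1  0.8  1.3 10. ]
rm 1 [0.5423 0.2785] r [17.3 18.1 17.  16.7 18.1 16.5] ang mod [3.  4.8 5.5 2.  5.  7. ]
(array([0.54255281, 0.27861183, 0.07592377]), [np.float64(2.872911666823209e-06), np.float64(2.872911666789897e-06)])
fw 0 [ 0.5102 -0.1648] r [28.9 26.6 28.  27.4] ang mod [27.7 28.4 26.1 26.5]
fw 1 [ 0.5105 -0.1647] r [26.2 27.2 27.3 29.2] ang mod [28.9 24.3 24.4 26.5]
(array([ 0.51033159, -0.16424444,  0.06659985]), [np.float64(8.325067525191507e-05), np.float64(8.325067525182106e-05)])
rm flange z33 (array([0.54181199, 0.27921067, 0.03187893]), [np.float64(0.00011943206173554848), np.float64(0.00011943206173557899)])
fw bore rim (array([ 0.51150679, -0.16267564,  0.07115961]), [np.float64(0.00043563554765976967), np.float64(0.0004356355476598568)])
```

```bash
python3 - <<'E'
from h import *
q=quat(np.radians(-26.5));x,y=.5423,.2787
eoat.set_gripper(.058,60)
robot.goto([x,y,.30],q);robot.move_linear([x,y,.2115],q,.08)
print(robot.current_force().round(2),robot.current_time_s())
eoat.set_gripper(.02,60);print(robot.current_finger_gap(),robot.current_grip_force(),robot.current_force().round(2))
robot.move_linear([x,y,.34],q,.15);robot.hold(.3)
print(robot.current_finger_gap(),robot.current_grip_force(),robot.current_force().round(2),robot.current_time_s())
cv2.imwrite("pics/lift.png",cv2.resize(eyes.capture("side")[60:220,180:340],(480,480),interpolation=2))
im=eyes.capture("scene")[120:280,130:290];cv2.imwrite("pics/lift2.png",np.hstack([cv2.imread("pics/lift.png")[:400,40:440],cv2.resize(im,(400,400),interpolation=2)]))
E
```

```text
[ 0.18 -0.12  0.82] 6.9083
0.029759075560718315 59.37905866652727 [-1.35 -0.01  4.59]
0.029876458919305363 59.263117387890816 [ 0.19 -0.32 -2.46] 8.575
```

View pics/lift2.png

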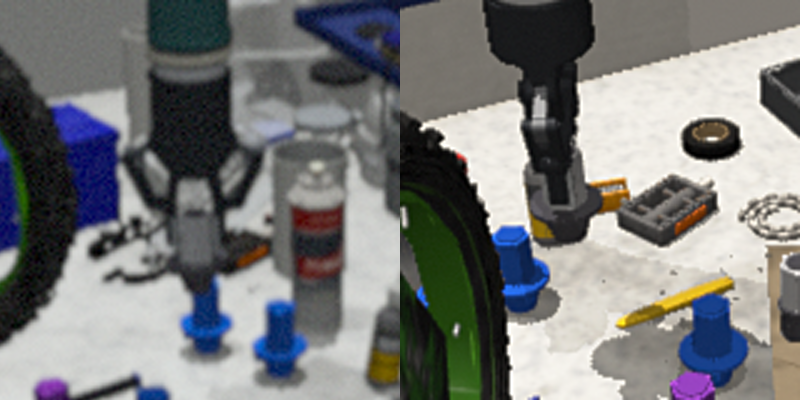

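```bash
python3 - <<'E'
from h import *
x,y=.5105,-.1645;q=quat(np.radians(-36.5))
robot.goto([x,y,.34],q);robot.move_linear([x,y,.285],q,.1);robot.hold(.3)
b=robot.current_force();print(b.round(2),robot.current_time_s())
for z in [.28,.275]+list(np.arange(.273,.2595,-.001)):
    robot.move_linear([x,y,z],q,.02)
    f=robot.current_force()-b;p=robot.current_tcp_pos()
    print(round(z,4),(p*1e3).round(2),f.round(2),robot.current_ft_torque().round(2))
    if np.linalg.norm(f)>5:break
robot.hold(.1);print((robot.current_force()-b).round(2),robot.current_time_s())
E
```

```text
[-0.78 -0.33 -1.99] 11.3083
0.28 [ 510.42 -164.5   279.77] [ 1.29  1.03 -1.97] [ 0.05 -0.02  0.04]
0.275 [ 510.44 -164.5   274.81] [ 0.61  0.12 -1.27] [ 0.04  0.   -0.  ]
0.273 [ 510.45 -164.51  272.88] [ 0.83  0.79 -2.12] [-0.02 -0.03  0.02]
0.272 [ 510.48 -164.49  271.96] [ 0.16  0.42 -1.26] [-0.02  0.   -0.  ]
0.271 [ 510.49 -164.5   270.94] [ 0.83 -0.08 -0.87] [-0.06  0.    0.03]
0.27 [ 510.46 -164.5   269.92] [ 0.44  0.59 -0.48] [-0.02  0.04 -0.04]
0.269 [ 510.46 -164.52  268.92] [ 0.88 -0.46 -1.74] [0.   0.03 0.  ]
0.268 [ 510.47 -164.47  267.92] [ 0.89  0.83 -1.78] [-0.01  0.04 -0.  ]
0.267 [ 510.47 -164.47  266.91] [ 0.91  0.31 -0.84] [-0.01  0.01  0.04]
0.266 [ 510.48 -164.49  265.93] [ 1.1  -0.21 -1.12] [ 0.   -0.    0.01]
0.265 [ 510.45 -164.47  264.93] [ 0.98  0.2  -0.84] [ 0.02 -0.02 -0.01]
0.264 [ 510.45 -164.48  263.91] [ 0.27  0.38 -1.9 ] [-0.01 -0.03 -0.01]
0.263 [ 510.48 -164.49  262.91] [ 0.46  0.32 -0.65] [ 0.01 -0.02  0.  ]
0.262 [ 510.58 -164.54  262.16] [-0.13  0.36  0.88] [-0.04  0.05  0.03]
0.261 [ 510.61 -164.59  261.98] [-1.73  0.98  9.08] [ 0.16  0.53 -0.02]
[-3.65  1.2   9.43] 15.4583
```

```bash
cat > sweep.py <<'E'
from h import *
import sys
def sweep(yaw,end,pos,b,step,tmax):
    p=np.array(pos,float);i=0;z0=p[2]
    while True:
        robot.move_linear(p.tolist(),quat(np.radians(yaw)),.05)
        f=robot.current_force()-b;t=robot.current_tcp_pos();i+=1
        print(yaw,(p*1e3).round(1),(t*1e3).round(2),f.round(1),robot.current_ft_torque().round(2),round(robot.current_time_s(),2))
        if t[2]<.2590 or robot.current_time_s()>tmax or np.linalg.norm(f)>30: break
        for k in(0,1):
            if abs(f[k])>4:p[k]+=.0003*np.sign(f[k])
        if f[2]<4: p[2]-=.0005;
        elif f[2]>11: p[2]+=.0003
        if f[2]>=2.5:
            if (end-yaw)*step<=0:break
            yaw+=step
    return yaw,p
E
python3 - <<'E'
from sweep import *
b=np.array([-.3,0,-3.2])
print(sweep(-36.5,32,[.5105,-.1645,.2612],b,1.5,35))
E
```

```text
-36.5 [ 510.5 -164.5  261.2] [ 510.59 -164.59  261.99] [-2.6  1.   9.9] [ 0.21  0.48 -0.03] 15.71
-35.0 [ 510.5 -164.5  261.2] [ 510.88 -164.68  261.99] [-1.8  0.2  9.1] [0.08 0.23 0.03] 15.96
-33.5 [ 510.5 -164.5  261.2] [ 511.01 -164.71  262.01] [-0.6  0.1  8.5] [0.07 0.12 0.07] 16.21
-32.0 [ 510.5 -164.5  261.2] [ 511.08 -164.71  262.  ] [-0.4  0.1  9.3] [-0.06  0.14  0.1 ] 16.46
-30.5 [ 510.5 -164.5  261.2] [ 511.14 -164.75  262.01] [-0.1  0.2  8.9] [0.01 0.01 0.02] 16.71
-29.0 [ 510.5 -164.5  261.2] [ 511.16 -164.72  262.  ] [ 0.9 -0.6  7.5] [0.01 0.   0.05] 16.96
-27.5 [ 510.5 -164.5  261.2] [ 511.19 -164.73  261.99] [ 0.4 -0.2  8.7] [-0.03  0.    0.  ] 17.21
-26.0 [ 510.5 -164.5  261.2] [ 511.21 -164.77  262.  ] [-0.2  0.6  8.7] [ 0.   -0.05  0.02] 17.46
-24.5 [ 510.5 -164.5  261.2] [ 511.23 -164.77  262.  ] [-0.4 -0.5  8.2] [-0.05 -0.07  0.01] 17.71
-23.0 [ 510.5 -164.5  261.2] [ 511.24 -164.77  261.99] [ 0.6 -0.5  9.2] [-0.04 -0.06  0.03] 17.96
-21.5 [ 510.5 -164.5  261.2] [ 511.23 -164.82  261.97] [-0.  -0.9  8.3] [-0.06 -0.07 -0.01] 18.21
-20.0 [ 510.5 -164.5  261.2] [ 511
[... 752 characters left out ...]
 510.5 -164.5  261.2] [ 509.96 -164.13  260.56] [ 3.7 -1.8  4.1] [-0.74 -1.29  0.1 ] 20.46
-6.5 [ 510.5 -164.5  261.2] [ 510.04 -163.82  260.43] [ 2.5 -0.5  0.8] [-0.09 -0.5  -0.03] 20.71
-6.5 [ 510.5 -164.5  260.7] [ 510.06 -163.98  260.14] [1.7 1.1 0.2] [ 0.14 -0.34 -0.05] 20.96
-6.5 [ 510.5 -164.5  260.2] [ 510.14 -164.36  259.89] [0.4 0.4 0.3] [ 0.11 -0.14  0.01] 21.21
-6.5 [ 510.5 -164.5  259.7] [ 510.27 -164.5   259.54] [0.3 0.7 1.3] [ 0.13 -0.08  0.06] 21.46
-6.5 [ 510.5 -164.5  259.2] [ 510.4  -164.57  259.12] [1.8 0.9 0.8] [ 0.03 -0.01  0.02] 21.71
-6.5 [ 510.5 -164.5  258.7] [ 510.52 -164.51  258.67] [0.8 0.9 0.5] [ 0.02 -0.1   0.03] 21.96
(-6.5, array([ 0.5105, -0.1645,  0.2587]))
```

```bash
python3 - <<'E'
from h import *
b=np.array([-.3,0,-3.2]);p=np.array([.5105,-.1645,.2587]);q=quat(np.radians(-6.5))
while robot.current_time_s()<32:
    p[2]-=.0004;robot.move_linear(p.tolist(),q,.02)
    f=robot.current_force()-b;t=robot.current_tcp_pos()
    print((p*1e3).round(1),(t*1e3).round(2),f.round(1),robot.current_ft_torque().round(2))
    if f[2]>12 or np.linalg.norm(f)>20:break
    for k in(0,1):
        if abs(f[k])>3:p[k]+=.0002*np.sign(f[k])
print(robot.current_time_s())
E
```

```text
[ 510.5 -164.5  258.3] [ 510.56 -164.46  258.29] [ 1.1 -0.4  0.8] [ 0.07 -0.12  0.05]
[ 510.5 -164.5  257.9] [ 510.59 -164.43  257.93] [1.  1.1 1.3] [ 0.09 -0.22  0.02]
[ 510.5 -164.5  257.5] [ 510.64 -164.39  257.56] [2.4 0.1 0.9] [ 0.21 -0.25 -0.03]
[ 510.5 -164.5  257.1] [ 510.67 -164.34  257.19] [1.2 0.8 1.6] [ 0.37 -0.32 -0.04]
[ 510.5 -164.5  256.7] [ 510.71 -164.3   256.83] [1.6 1.8 3.4] [ 0.53 -0.36  0.02]
[ 510.5 -164.5  256.3] [ 510.73 -164.26  256.45] [3.2 3.4 3. ] [ 0.75 -0.46  0.02]
[ 510.7 -164.3  255.9] [ 510.86 -164.12  256.01] [2.1 3.3 4.5] [ 0.81 -0.44  0.03]
[ 510.7 -164.1  255.5] [ 510.83 -164.04  255.78] [1.8 3.8 8.2] [ 0.84 -0.29 -0.03]
[ 510.7 -163.9  255.1] [ 510.87 -164.    255.73] [ 0.7  3.8 10.6] [ 0.85 -0.04  0.05]
[ 510.7 -163.7  254.7] [ 510.88 -163.87  255.71] [ 0.8  3.1 15. ] [0.78 0.13 0.01]
24.4583
```

```bash
python3 - <<'E'
from h import *
q=quat(np.radians(-6.5));p=robot.current_tcp_pos()
eoat.set_gripper(.06);robot.hold(.2);print(robot.current_force().round(2),robot.current_tcp_pos().round(4))
p=[.5107,-.1640,.2565]
robot.move_linear([p[0],p[1],.34],q,.1)
robot.goto([.5107,-.2095,.345],quat(0));robot.hold(.2)
im=eyes.capture("wrist");s=eyes.capture("side");m=eyes.camera_model("wrist");u,v=map(int,proj(m,[.5105,-.1645,.077]));print(u,v)
print(proj(m,[.5105,-.1645,.121]),proj(m,[.5105,-.1645,.077]))
a=cv2.resize(im[max(0,v-80):v+80,u-80:u+80],(400,400),interpolation=2)
c=cv2.resize(s[220:300,285:365],(400,400),interpolation=2)
cv2.imwrite("pics/fin.png",np.hstack([a,c]));print(robot.current_time_s())
E
```

```text
[0.38 0.42 0.37] [ 0.5106 -0.1638  0.2546]
275 157
(np.float64(275.7351152245974), np.float64(165.52119854659102)) (np.float64(275.7874657035014), np.float64(157.78834680088954))
26.6583
```

View pics/fin.png

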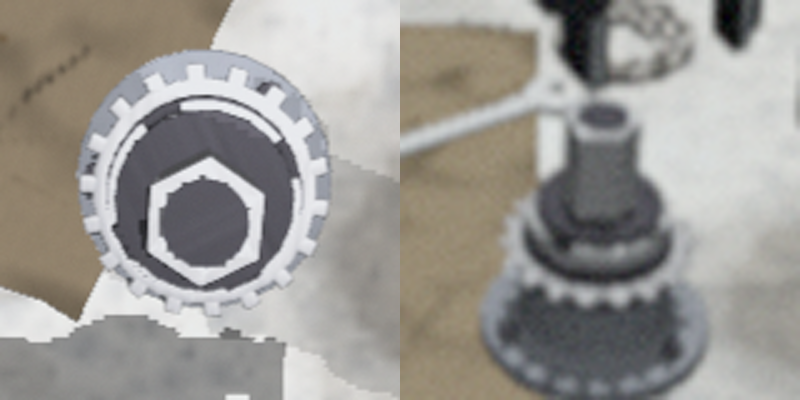

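```bash
python3 -c "
from plant import order;print(order.hand_in())"
```

```text
the job is handed in; nothing more can be done
None
```

The remover is bedded in the freewheel taper and released: its dogs dropped into the slots, the nose sank about 6.3 mm below the resting height with at most 15 N of downward pressure, the final picture shows it seated, and I handed the job in at about 27 s.

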